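Roll the brass clock-weight shell onto the tape

TASK

With the fingertips on its top, gently roll the brass clock-weight shell over the mat until it lies still along the middle of the blue tape, parallel to it, then take the hand away. It is freshly polished: do not grip it, lift it, slide it along without turning or shove it from the side, and leave the other things on the mat where they are.

Things in the scene. Friction and masses are not known exactly. Their poses are not given: they have to be found in the camera images.
- mat: dark green leather-faced bench mat fixed to the bench, 320 mm (own x) by 500 mm (own y), 4 mm thick, so its top is 4 mm above the work surface. Origin: centre of its underside; z up. The shell rolls along the mat's y, to +y or to -y.
- tape: strip of blue tape stuck flat on the mat, 150 mm long (own x, same as the mat's x) and 24 mm wide (own y), 0.6 mm thick, no obstacle. Origin: its centre, at the mat's top. It lies 120 to 190 mm from the shell, on either side.
- shell: the hollow polished brass clock-weight shell: plain cylinder 50 mm in diameter, 110 mm long, about 0.3 kg, lying on the mat with its top 54 mm above the work surface. Origin: middle of its axis, 25 mm above the mat; own x runs along its axis; y and z turn with it as it rolls (one turn is 157 mm). A thin black line along it is on top (own +z) at the start.
- shell_center (a point): middle of the shell's axis (same point as the shell's origin). Let go at 0.1 m/s the shell rolls about 10 mm on before the soft mat stops it. A flat fingertip on its top that does not slip moves twice as far as the shell.
- loupe: black eyepiece loupe, 34 mm across, 34 tall; loose bystander standing on the mat. Origin: centre of its underside.
- watch: steel watch head with white dial, 40 mm across, 11 thick; loose bystander standing on the mat. Origin: centre of its underside.
- holder: copper-coloured ring (movement holder), 36 mm across, 22 tall; loose bystander standing on the mat. Origin: centre of its underside.
- oil_jar: amber glass jar with red cap, 36 mm across, 45 tall; loose bystander standing on the mat. Origin: centre of its underside.
- driver: small screwdriver with orange handle lying flat, 110 mm long; loose bystander lying on the mat. Origin: underside, near its middle; own x runs from handle to tip.
- parts_tin: round aluminium tin, 52 mm across, 30 tall; loose bystander standing on the mat. Origin: centre of its underside.
- cutter_block: dark wooden block with six steel pins, 50 x 35 mm, 42 tall with its pins; loose bystander standing on the mat. Origin: centre of its underside.
Not all that is in view belongs to the job. There is more than one size of the shell; the job needs the middle-sized.

How it is judged:
On the way, in this order (a step that is already met when the one before it is completed fails the run):
1. a fingertip rests on the shell before it has gone anywhere (contact force between the fingers and shell above 0.2 N and distance of shell_center from where it was at the start of the episode below 0.04 m), for 0.02 s.
2. the shell has turned nearly half a turn, rolling on the mat (its black line has come underneath) (angle between shell's own z axis and vertical above 2.5 rad and distance of shell_center from where it was at the start of the episode between 0.05 and 0.105 m), for 0.02 s.
At the end, for the whole second after the job is handed in: The shell lies at rest on the mat over the tape: its axis within 10 mm of the tape's centre line and parallel to it within 0.2 rad, its middle within 30 mm of the tape's middle lengthwise; every bystander within 20 mm of where it stood (y of shell_center in the frame of tape between -0.01 and 0.01 m and x of shell_center in the frame of tape between -0.03 and 0.03 m and angle between the x axis of shell and the x axis of tape, either way round below 0.2 rad and height (world z) of shell_center between 0.024 and 0.033 m and linear speed of shell below 0.01 m/s and angular speed of shell below 0.4 rad/s and distance of each of loupe, watch, holder, oil_jar, driver, parts_tin, cutter_block from where it was at the start of the episode below 0.02 m); the robot touches nothing.
It fails at once if the shell is lifted more than 8 mm off the mat or stood up (height (world z) of shell_center above 0.037 m).
It fails at once if the fingers touch the shell while the grasp point between them is lower than the shell's top (a grip round it, or a shove from the side) (contact force between the fingers and shell above 0.5 N and height (world z) of the grasp point below 0.054 m).
It fails at once if the shell goes faster than 0.4 m/s (linear speed of shell above 0.4 m/s).
It fails at once if a bystander is shifted more than 20 mm (distance of any of loupe, watch, holder, oil_jar, driver, parts_tin, cutter_block from where it was at the start of the episode above 0.02 m).
It also fails if it takes over 64 s, if anything falls off the work surface, if the arm or the gripper's body presses on something with over 40 N, if the wrist force passes 120 N, or if a joint passes its speed limit or range.

ROBOT

A 6-joint arm with a two-finger parallel gripper is mounted at the origin on the work surface. World frame = base frame: x ahead of the robot, y to its left, z up, the work surface at z = 0. Lengths are in m, angles in rad, forces in N, time in s.
With the tool pointing down it reaches from about 0.225 to 0.875 m from the base axis. Payload 3.4 kg.
Tool frame: the origin (TCP) lies between the finger pads; the fingertips stand 11 mm ahead of it and the grasp point (between the pads) lies 8 mm behind it; z points along the fingers, y is the line along which they close (so a half turn about z gives the same grasp; the last joint's range is limited). The gripper opens to 85 mm and grips with 20 to 120 N. Pads are 22 mm wide; open, the fingers measure 114 mm over their backs; the gripper's body (76 mm by 85 mm) begins 54 mm behind the grasp point. The pads swing forward as they close: fully open they stand 13 mm farther back than shut.
Start: joints at [-1.417, 0.276, 1.505, -0, 1.361, -0.121], TCP at [0.156, -0.553, 0.242] pointing down, gripper open.
Joint ranges: [-2.89, 2.89], [-0.75, 2.08], [0.22, 2.7], [-1.18, 4.32], [0.11, 2.71], [-2.7, 2.7]. Speed limits (rad/s): [2.57, 2.57, 3.14, 3.14, 3.14, 3.14].

INTERFACE

Orientations are given as a unit quaternion [w, x, y, z].
In Python, from rig import sensors, eyes, manip gives the robot as it stands.
- The arm moves only by the tool drive_tool, never from a script. Its argument "deltas" is a list of rows, each an object with "linear": the shift along the world's x, y, z in mm, a list of three; "twist": the turn about the world's z in degrees; "claw": the opening, from 0 (shut) to 1 (fully open). In form: [{"linear": [tx, ty, tz], "twist": twist, "claw": claw}, ...]. A call has 1 to 12 rows; each row is the pose to reach, as a shift and turn from the pose commanded when the call began; what a row does not reach only later rows make up. A row lasts 1/12 s, in which the tool goes at most 41.7 mm and 7.16 degrees, less where a joint would pass 70% of its speed; a pose out of reach is approached as far as the arm can. A call with a gripper value outside its range is refused whole. The fingers move at their own pace and stop on an object; "squeeze" is the grip in N (left out, the last holds). Time passes only in rows, so rows that repeat a pose let the fingers close. It gives the time, the measured TCP pose, the force, the opening and the grip force at its end, in the units of the state.
- sensors.get_state(): the state, without advancing time (a new reading comes with each control period).
- eyes.get_image(name): name is "scene" or "top" or "wrist"; returns the picture (420x560x3 uint8, red, green, blue); there is no depth.
- eyes.camera_model(name): a dict with "intrinsics" (3x3 intrinsics, pixels), "R" (3x3) and "t" (3): a world point X has camera coordinates R X + t. Camera axes: x right, y down, z forward; pixel columns grow to the right and rows downward; lengths in m; the calibration is good to about 2 mm. A picture is of the moment at which its call begins: read the wrist's pose just before it. camera_model takes no time and is no camera call; for the wrist camera it gives the pose at the moment of the call.
- manip.sign_off(): hands the job in; it is judged then, once.
The state is a dict: "clock": time; "qpos": joint angles; "qd": joint speeds; "effort": joint torques, N m; "position": TCP position; "ee_rot": TCP orientation; "contact_force": force on the tool from outside, world axes, zero at the start; "moment": the same for the moment, N m; "width": finger opening in m; "gripper_force": force on a finger pad.
Only numpy, scipy, OpenCV 4.12 (cv2) and the standard library are available. Lean on these libraries where they do the work, as an engineer would, in place of code of your own. Each camera call takes 0.05 s, during which the arm holds its last target. There are 200 camera calls.

## Working session

There is one attempt and no reset: what is moved stays moved. The work goes in short steps, Python scripts to look and compute and a tool call to move; the robot and the scene stay as the last step left them, time stands still between calls to the robot, and variables do not carry over. Pictures are saved under pics/ and viewed, at most 10 in all, crops included, and the job is handed in when it is done.

Besides the shell and the picture viewer there is one more tool, called after "Call:" by a JSON object that holds its "op" and its "data", one argument or row to a line. drive_tool: Moves the arm, as the interface text tells. Its arguments: {"type":"object","properties":{"deltas":{"type":"array","items":{"type":"object","properties":{"linear":{"type":"array","items":{"type":"number"}},"twist":{"type":"number"},"claw":{"type":"number"}}}},"squeeze":{"type":"number"}},"required":["deltas"]}

```bash
mkdir -p pics; cat > h.py <<'E'
import numpy as np, cv2
from rig import sensors, eyes, manip
def snap(n,f):
    im=eyes.get_image(n); cv2.imwrite('pics/'+f,im[:,:,::-1]); return im
def ray(n,px,z):
    m=eyes.camera_model(n);K,R,t=[np.array(m[k],float) for k in("intrinsics","R","t")]
    d=R.T@np.linalg.solve(K,[px[0],px[1],1]);c=-R.T@t
    return c+d*(z-c[2])/d[2]
def proj(n,X):
    m=eyes.camera_model(n);K,R,t=[np.array(m[k],float) for k in("intrinsics","R","t")]
    p=K@(R@np.array(X)+t);return p[:2]/p[2]
E
python3 - <<'E'
from h import *
a=snap('top','t0.png');b=snap('scene','s0.png')
for n in('top','scene'):
    m=eyes.camera_model(n);print(n,-np.array(m['R']).T@np.array(m['t']))
print(sensors.get_state())
E
```

```text
top [0.46870848 0.0193182  1.18773949]
scene [0.89595164 0.48100026 0.57916007]
{'clock': 0.1, 'qpos': array([-1.41699911e+00,  2.76524473e-01,  1.50600907e+00, -1.01718822e-05,
        1.36073222e+00, -1.21031104e-01]), 'qd': array([-0.00067977, -0.00226477, -0.00226173, -0.00017183, -0.00037141,
       -0.00115623]), 'effort': array([ 9.34191157e-04, -4.17699766e+01, -2.46404171e+01, -2.51892234e-04,
        5.75427388e-03, -1.68901416e-06]), 'position': array([ 0.15594676, -0.55296465,  0.24152936]), 'ee_rot': array([-8.36360121e-04,  9.90573029e-01,  1.36983120e-01, -1.86772808e-05]), 'contact_force': array([-0.59480938, -0.6354692 , -1.39408521]), 'moment': array([-0.00796558,  0.0056533 ,  0.01752404]), 'gripper_force': 0.0, 'width': 0.08542745976958392}
```

View pics/t0.png

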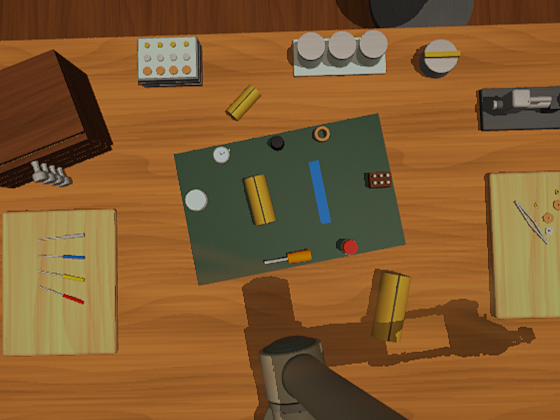

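View pics/s0.png

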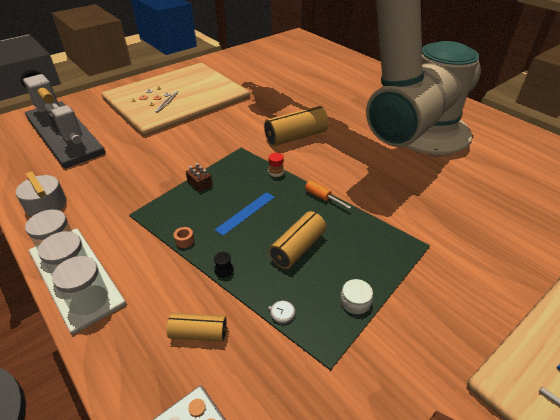

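```bash
python3 - <<'E'
from h import *
im=cv2.imread('pics/t0.png');hsv=cv2.cvtColor(im,cv2.COLOR_BGR2HSV)
def rect(mask,win,z,name):
    m=np.zeros(mask.shape,np.uint8);x0,y0,x1,y1=win;m[y0:y1,x0:x1]=mask[y0:y1,x0:x1]
    c=max(cv2.findContours(m,0,2)[0],key=cv2.contourArea)
    (cx,cy),(w,h),a=r=cv2.minAreaRect(c)
    P=np.array([ray('top',p,z) for p in cv2.boxPoints(r)])
    e1,e2=P[1]-P[0],P[2]-P[1];L=e1 if np.linalg.norm(e1)>np.linalg.norm(e2) else e2
    print(name,(cx,cy),'ctr',ray('top',(cx,cy),z).round(4),'sizes',np.linalg.norm(e1).round(4),np.linalg.norm(e2).round(4),'ang',np.degrees(np.arctan2(L[1],L[0])).round(2)%180)
H,S,V=cv2.split(hsv)
br=((H>12)&(H<32)&(S>100)&(V>60)).astype(np.uint8)*255
br=cv2.morphologyEx(br,cv2.MORPH_CLOSE,np.ones((5,5)))
bl=((H>95)&(H<125)&(S>120)&(V>80)).astype(np.uint8)*255
print(hsv[205,265],hsv[190,320],hsv[230,200])
rect(br,(235,165,285,235),.029,'shell')
rect(bl,(290,145,345,240),.0046,'tape')
nm=((H>40)&(H<90)&(V<90)).astype(np.uint8)*255
nm=cv2.morphologyEx(nm,cv2.MORPH_CLOSE,np.ones((45,45)));rect(nm,(165,105,415,295),.004,'mat')
for n,p,z in[('oil',(349,247),.045),('cutter',(380,180),.04),('drvhandle',(299,257),.01),('drvtip',(265,262),.004),('watch',(221,155),.015),('tin',(196,200),.034),('loupe',(277,143),.038),('holder',(321,133),.026)]:print(n,ray('top',p,z).round(3))
cv2.imwrite('pics/c0.png',cv2.resize(im[90:350,170:430],None,fx=2.3,fy=2.3,interpolation=2))
E
```

```text
[ 22 202 172] [104 195 161] [53 65 71]
shell (259.82354736328125, 199.29412841796875) ctr [0.541  0.0965 0.029 ] sizes 0.0499 0.1156 ang 12.539999999999992
tape (319.44232177734375, 191.71153259277344) ctr [ 0.5565 -0.044   0.0046] sizes 0.0248 0.1513 ang 9.509999999999991
mat (288.5384826660156, 198.69229125976562) ctr [0.542  0.0298 0.004 ] sizes 0.5033 0.3173 ang 99.66
oil [ 0.425 -0.105  0.045]
cutter [ 0.577 -0.182  0.04 ]
drvhandle [0.404 0.009 0.01 ]
drvtip [0.394 0.09  0.004]
watch [0.65  0.187 0.015]
tin [0.543 0.245 0.034]
loupe [0.67  0.053 0.038]
holder [ 0.693 -0.051  0.026]
```

View pics/c0.png

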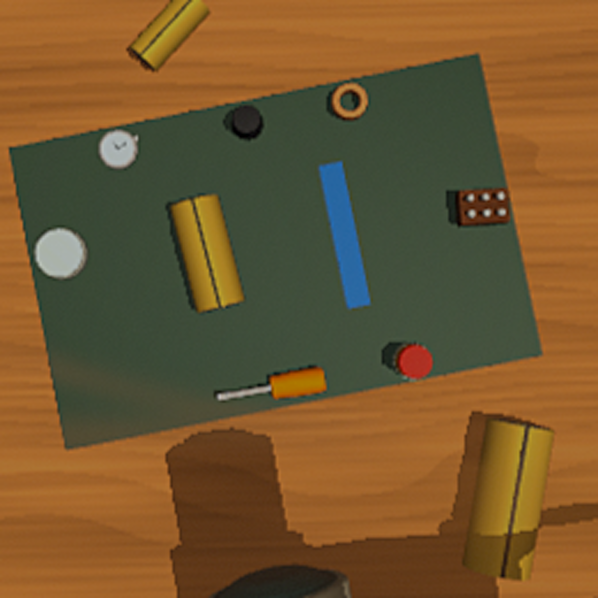

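Three brass shells appear in the top view: a small one at (243,102), the one on the mat at (260,200), and a large one at (392,306). The one on the mat measures about 50 x 112 mm, is mid-sized and lies on the mat as described, so it is the one meant. The crop confirms this. The tape centre is 141 mm away, toward -y. Next I'll move above the shell.

Call:
{"op": "drive_tool", "data": {
  "deltas": [
    {"linear":[35,35,-5],"twist":7,"claw":0.4},
    {"linear":[55,70,-10],"twist":14,"claw":0.4},
    {"linear":[75,105,-10],"twist":21,"claw":0.4},
    {"linear":[95,140,-20],"twist":28,"claw":0.4},
    {"linear":[115,175,-20],"twist":35,"claw":0.4},
    {"linear":[135,210,-30],"twist":42,"claw":0.4},
    {"linear":[155,245,-30],"twist":45,"claw":0.4},
    {"linear":[175,280,-30],"twist":45,"claw":0.4},
    {"linear":[195,315,-30],"twist":45,"claw":0.4},
    {"linear":[215,350,-30],"twist":45,"claw":0.4},
    {"linear":[215,350,-30],"twist":45,"claw":0.4},
    {"linear":[215,350,-30],"twist":45,"claw":0.4}
  ]
}}

```text
clock: 1.1
position: [0.3715, -0.2014, 0.2122]
ee_rot: [-0.0, 0.861, 0.508, -0.0]
contact_force: [0.4, -0.8, -0.7]
width: 0.0341
gripper_force: 0.0
```

Call:
{"op": "drive_tool", "data": {
  "deltas": [
    {"linear":[18,32,-11],"twist":7,"claw":0.4},
    {"linear":[36,64,-22],"twist":14,"claw":0.4},
    {"linear":[54,96,-33],"twist":21,"claw":0.4},
    {"linear":[72,128,-44],"twist":28,"claw":0.4},
    {"linear":[90,160,-55],"twist":35,"claw":0.4},
    {"linear":[108,192,-66],"twist":41.4,"claw":0.4},
    {"linear":[126,224,-77],"twist":41.4,"claw":0.4},
    {"linear":[144,256,-88],"twist":41.4,"claw":0.4},
    {"linear":[158,288,-100],"twist":41.4,"claw":0.4},
    {"linear":[167.5,306.5,-107],"twist":41.4,"claw":0.4},
    {"linear":[167.5,306.5,-107],"twist":41.4,"claw":0.4},
    {"linear":[167.5,306.5,-107],"twist":41.4,"claw":0.4}
  ]
}}

```text
clock: 2.1
position: [0.5387, 0.102, 0.1043]
ee_rot: [-0.0, 0.628, 0.778, -0.001]
contact_force: [-0.2, -0.7, 0.6]
width: 0.0339
gripper_force: 0.0
```

```bash
python3 - <<'E'
from h import *
s=sensors.get_state();print(s['position'],s['contact_force'],s['clock'])
a=snap('scene','s1.png');b=snap('wrist','w1.png')
cv2.imwrite('pics/m1.png',cv2.resize(np.hstack([a[130:340,180:420],cv2.resize(b,(280,210))])[:,:,::-1],None,fx=1.5,fy=1.5))
p=proj('scene',s['position']);print(p,proj('scene',s['position']-[0,0,.011]))
E
```

```text
[0.53874357 0.10200326 0.10428647] [-0.2445677  -0.74051702  0.59697692] 2.1
[301.35465995 209.20613826] [301.13779528 213.95237143]
```

View pics/m1.png

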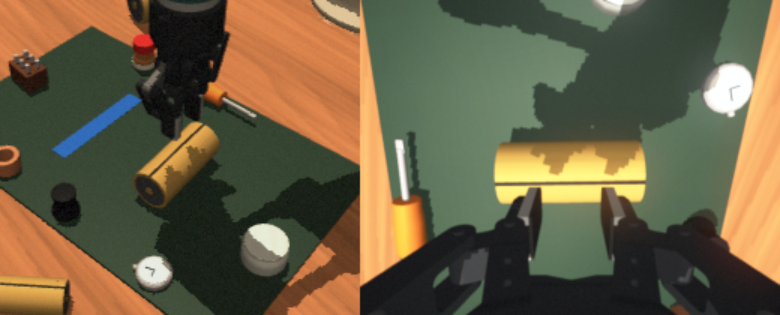

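Call:
{"op": "drive_tool", "data": {
  "deltas": [
    {"linear":[0,3,-15],"twist":0,"claw":0.4},
    {"linear":[0,3,-28],"twist":0,"claw":0.4},
    {"linear":[0,3,-35],"twist":0,"claw":0.4},
    {"linear":[0,3,-37],"twist":0,"claw":0.4},
    {"linear":[0,3,-37],"twist":0,"claw":0.4},
    {"linear":[0,3,-37],"twist":0,"claw":0.4}
  ]
}}

```text
clock: 2.7
position: [0.5389, 0.1053, 0.069]
ee_rot: [0.0, 0.629, 0.778, 0.0]
contact_force: [-0.2, 0.0, 0.6]
width: 0.0344
gripper_force: 0.0
```

Call:
{"op": "drive_tool", "data": {
  "deltas": [
    {"linear":[0,0,-1],"twist":0,"claw":0.4},
    {"linear":[0,0,-2],"twist":0,"claw":0.4},
    {"linear":[0,0,-3],"twist":0,"claw":0.4},
    {"linear":[0,0,-3],"twist":0,"claw":0.4},
    {"linear":[0,0,-3],"twist":0,"claw":0.4}
  ]
}}

```text
clock: 3.12
position: [0.5385, 0.1061, 0.0654]
ee_rot: [0.0, 0.628, 0.778, 0.0]
contact_force: [0.2, 0.1, 0.2]
width: 0.0341
gripper_force: 0.0
```

Call:
{"op": "drive_tool", "data": {
  "deltas": [
    {"linear":[0,0,-1],"twist":0,"claw":0.4},
    {"linear":[0,0,-2],"twist":0,"claw":0.4},
    {"linear":[0,0,-2],"twist":0,"claw":0.4}
  ]
}}

```text
clock: 3.37
position: [0.5387, 0.1061, 0.064]
ee_rot: [0.0, 0.628, 0.778, 0.0]
contact_force: [-1.0, -0.0, 4.3]
width: 0.0343
gripper_force: 2.2
```

Call:
{"op": "drive_tool", "data": {
  "deltas": [
    {"linear":[0,0,-1],"twist":0,"claw":0.4},
    {"linear":[0,0,-1],"twist":0,"claw":0.4},
    {"linear":[0,0,-1],"twist":0,"claw":0.4}
  ]
}}

```text
clock: 3.62
position: [0.5388, 0.1061, 0.0638]
ee_rot: [0.0, 0.628, 0.778, 0.0]
contact_force: [-1.9, -0.7, 10.1]
width: 0.0345
gripper_force: 5.0
```

Call:
{"op": "drive_tool", "data": {
  "deltas": [
    {"linear":[0,0,0.7],"twist":0,"claw":0.4},
    {"linear":[0.4,-2,0.7],"twist":0,"claw":0.4},
    {"linear":[1.3,-6,0.7],"twist":0,"claw":0.4},
    {"linear":[2.2,-10,0.7],"twist":0,"claw":0.4},
    {"linear":[3.3,-15,0.7],"twist":0,"claw":0.4},
    {"linear":[4.4,-20,0.7],"twist":0,"claw":0.4},
    {"linear":[5.5,-25,0.7],"twist":0,"claw":0.4},
    {"linear":[6.2,-28,0.7],"twist":0,"claw":0.4},
    {"linear":[6.7,-30,0.7],"twist":0,"claw":0.4},
    {"linear":[6.7,-30,0.7],"twist":0,"claw":0.4},
    {"linear":[6.7,-30,0.7],"twist":0,"claw":0.4}
  ]
}}

```text
clock: 4.53
position: [0.5458, 0.0756, 0.0641]
ee_rot: [0.001, 0.628, 0.778, 0.0]
contact_force: [-1.6, -0.1, 8.7]
width: 0.0343
gripper_force: 4.1
```

```bash
cat >> h.py <<'E'
def shell(verbose=True):
    im=eyes.get_image('top')[:,:,::-1];H,S,V=cv2.split(cv2.cvtColor(np.ascontiguousarray(im),cv2.COLOR_BGR2HSV))
    m=((H>12)&(H<32)&(S>100)&(V>30)).astype(np.uint8)*255
    w=np.zeros_like(m);w[155:240,230:365]=m[155:240,230:365];return im,w
E
python3 - <<'E'
from h import *
a=snap('scene','s2.png');b=snap('wrist','w2.png');c=snap('top','t2.png')
cv2.imwrite('pics/m2.png',np.hstack([a[130:340,180:420],c[120:330,210:430],cv2.resize(b,(280,210))])[:,:,::-1])
E
```

```text
(no output)
```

View pics/m2.png

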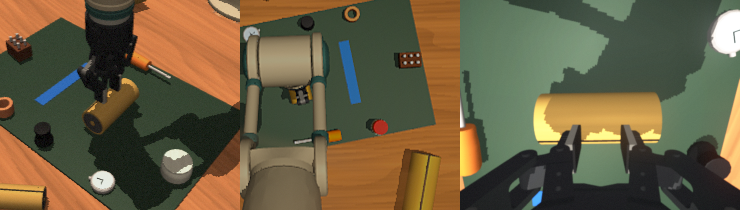

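The shell rolled about 15 mm without slipping. I'll repeat: lift, return, press and roll.

Call:
{"op": "drive_tool", "data": {
  "deltas": [
    {"linear":[0,0,4],"twist":0,"claw":0.4},
    {"linear":[0,0,8],"twist":0,"claw":0.4},
    {"linear":[-1.8,8,8],"twist":0,"claw":0.4},
    {"linear":[-3.5,15.6,8],"twist":0,"claw":0.4},
    {"linear":[-3.5,15.6,5],"twist":0,"claw":0.4},
    {"linear":[-3.5,15.6,2],"twist":0,"claw":0.4},
    {"linear":[-3.5,15.6,0.2],"twist":0,"claw":0.4},
    {"linear":[-3.5,15.6,0.2],"twist":0,"claw":0.4},
    {"linear":[-3.5,15.6,0.2],"twist":0,"claw":0.4}
  ]
}}

```text
clock: 5.43
position: [0.5416, 0.0917, 0.0637]
ee_rot: [-0.0, 0.628, 0.778, -0.0]
contact_force: [-1.2, -0.1, 6.6]
width: 0.034
gripper_force: 3.6
```

Call:
{"op": "drive_tool", "data": {
  "deltas": [
    {"linear":[0.4,-2,0],"twist":0,"claw":0.4},
    {"linear":[1.3,-6,0],"twist":0,"claw":0.4},
    {"linear":[2.2,-10,0],"twist":0,"claw":0.4},
    {"linear":[3.3,-15,0],"twist":0,"claw":0.4},
    {"linear":[4.4,-20,0],"twist":0,"claw":0.4},
    {"linear":[5.5,-25,0],"twist":0,"claw":0.4},
    {"linear":[6.6,-30,0],"twist":0,"claw":0.4},
    {"linear":[7.3,-33,0],"twist":0,"claw":0.4},
    {"linear":[7.8,-35,0],"twist":0,"claw":0.4},
    {"linear":[7.8,-35,0],"twist":0,"claw":0.4},
    {"linear":[7.8,-35,0],"twist":0,"claw":0.4}
  ]
}}

```text
clock: 6.35
position: [0.5497, 0.0561, 0.064]
ee_rot: [0.0, 0.628, 0.778, -0.0]
contact_force: [-1.2, -0.8, 9.0]
width: 0.0342
gripper_force: 4.1
```

```bash
python3 - <<'E'
from h import *
a=snap('scene','s3.png');b=snap('wrist','w3.png');print(sensors.get_state()['position'])
cv2.imwrite('pics/m3.png',np.hstack([a[130:340,180:420],cv2.resize(b,(280,210))])[:,:,::-1])
E
```

```text
[0.54967009 0.05622895 0.06397828]
```

View pics/m3.png

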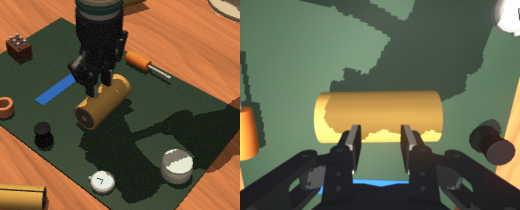

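Call:
{"op": "drive_tool", "data": {
  "deltas": [
    {"linear":[0,0,4],"twist":0,"claw":0.4},
    {"linear":[0,0,8],"twist":0,"claw":0.4},
    {"linear":[-2,9,8],"twist":0,"claw":0.4},
    {"linear":[-3.8,17,8],"twist":0,"claw":0.4},
    {"linear":[-3.8,17,5],"twist":0,"claw":0.4},
    {"linear":[-3.8,17,2],"twist":0,"claw":0.4},
    {"linear":[-3.8,17,0],"twist":0,"claw":0.4},
    {"linear":[-3.8,17,0],"twist":0,"claw":0.4},
    {"linear":[-3.8,17,0],"twist":0,"claw":0.4}
  ]
}}

```text
clock: 7.2
position: [0.5455, 0.0737, 0.0637]
ee_rot: [-0.0, 0.628, 0.778, -0.0]
contact_force: [-2.6, 0.4, 7.1]
width: 0.0343
gripper_force: 3.6
```

Call:
{"op": "drive_tool", "data": {
  "deltas": [
    {"linear":[0.4,-2,0],"twist":0,"claw":0.4},
    {"linear":[1.3,-6,0],"twist":0,"claw":0.4},
    {"linear":[2.2,-10,0],"twist":0,"claw":0.4},
    {"linear":[3.3,-15,0],"twist":0,"claw":0.4},
    {"linear":[4.4,-20,0],"twist":0,"claw":0.4},
    {"linear":[5.5,-25,0],"twist":0,"claw":0.4},
    {"linear":[6.6,-30,0],"twist":0,"claw":0.4},
    {"linear":[7.3,-33,0],"twist":0,"claw":0.4},
    {"linear":[7.8,-35,0],"twist":0,"claw":0.4},
    {"linear":[7.8,-35,0],"twist":0,"claw":0.4},
    {"linear":[7.8,-35,0],"twist":0,"claw":0.4}
  ]
}}

```text
clock: 8.12
position: [0.5537, 0.0381, 0.064]
ee_rot: [0.0, 0.628, 0.778, -0.0]
contact_force: [-1.6, -0.9, 9.1]
width: 0.0346
gripper_force: 4.1
```

Call:
{"op": "drive_tool", "data": {
  "deltas": [
    {"linear":[0,0,4],"twist":0,"claw":0.4},
    {"linear":[0,0,8],"twist":0,"claw":0.4},
    {"linear":[-2,9,8],"twist":0,"claw":0.4},
    {"linear":[-3.8,17,8],"twist":0,"claw":0.4},
    {"linear":[-3.8,17,5],"twist":0,"claw":0.4},
    {"linear":[-3.8,17,2],"twist":0,"claw":0.4},
    {"linear":[-3.8,17,0],"twist":0,"claw":0.4},
    {"linear":[-3.8,17,0],"twist":0,"claw":0.4},
    {"linear":[-3.8,17,0],"twist":0,"claw":0.4}
  ]
}}

```text
clock: 8.87
position: [0.5496, 0.0557, 0.0637]
ee_rot: [-0.0, 0.628, 0.778, -0.0]
contact_force: [-2.1, -0.9, 7.7]
width: 0.0339
gripper_force: 3.5
```

```bash
cat >> h.py <<'E'
def wshell():
    """shell from wrist view: far silhouette edge and both ends -> axis line"""
    st=sensors.get_state();b=eyes.get_image('wrist');hs=cv2.cvtColor(np.ascontiguousarray(b),cv2.COLOR_RGB2HSV)
    H,S,V=cv2.split(hs);m=((H>10)&(H<33)&(S>90)&(V>50)).astype(np.uint8)*255
    m=cv2.morphologyEx(m,cv2.MORPH_OPEN,np.ones((5,5)))
    n,lab,stt,cen=cv2.connectedComponentsWithStats(m)
    mod=eyes.camera_model('wrist');R,t=np.array(mod['R']),np.array(mod['t']);C=-R.T@t
    # component containing most pixels near image centre columns
    best=[i for i in range(1,n) if stt[i,4]>1500 and 100<cen[i][0]<460]
    i=max(best,key=lambda k:stt[k,4]);mm=lab==i;cols=np.where(mm.any(0))[0];l,r=cols[0],cols[-1]
    pts=np.array([(c,np.where(mm[:,c])[0][0]) for c in range(l+15,r-15)])
    k,b0=np.polyfit(pts[:,0],pts[:,1],1)
    out=[]
    for c in(l,r):
        P=ray('wrist',(c,k*c+b0),.029);out.append(P)
    A,B=out;u=(B-A)/np.linalg.norm(B-A);mid=(A+B)/2
    nn=np.array([-u[1],u[0],0]);h=C[2]-.029
    # far tangent: line at plane z=.029 offset from axis by r*sqrt(d^2+h^2)/h
    s=np.dot(mid-C,nn);sg=1
    from scipy.optimize import brentq
    f=lambda a:(a*h+ .025*np.sqrt(max((s)**2+h*h,0)))/h-s
    a=brentq(f,s-.06,s)   # axis offset from camera along nn
    ctr=mid+nn*(a-s)
    print('wrist shell ctr',ctr.round(4),'len',np.linalg.norm(B-A).round(4),'ang',np.degrees(np.arctan2(u[1],u[0])).round(1),'cols',l,r,'tcp',st['position'].round(4))
    T=np.array([.5565,-.044]);U=np.array([.9863,.1652]);W=np.array([-.1652,.9863]);d=ctr[:2]-T
    print('tape frame x,y mm',(1e3*d@U).round(1),(1e3*d@W).round(1));return b
E
python3 - <<'E'
from h import *
b=wshell();cv2.imwrite('pics/w4.png',b[:,:,::-1])
E
```

```text
wrist shell ctr [0.5518 0.0446 0.029 ] len 0.1225 ang 13.1 cols 153 403 tcp [0.5496 0.0557 0.0637]
tape frame x,y mm 10.0 88.2
```

View pics/w4.png

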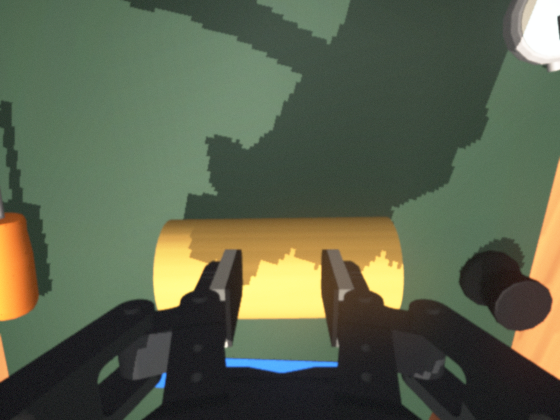

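Call:
{"op": "drive_tool", "data": {
  "deltas": [
    {"linear":[0.4,-2,0],"twist":0,"claw":0.4},
    {"linear":[1.3,-6,0],"twist":0,"claw":0.4},
    {"linear":[2.2,-10,0],"twist":0,"claw":0.4},
    {"linear":[3.3,-15,0],"twist":0,"claw":0.4},
    {"linear":[4.4,-20,0],"twist":0,"claw":0.4},
    {"linear":[5.5,-25,0],"twist":0,"claw":0.4},
    {"linear":[6.6,-30,0],"twist":0,"claw":0.4},
    {"linear":[7.3,-33,0],"twist":0,"claw":0.4},
    {"linear":[7.8,-35,0],"twist":0,"claw":0.4},
    {"linear":[7.8,-35,0],"twist":0,"claw":0.4},
    {"linear":[7.8,-35,0],"twist":0,"claw":0.4}
  ]
}}

```text
clock: 9.83
position: [0.5577, 0.02, 0.064]
ee_rot: [0.0, 0.628, 0.778, -0.0]
contact_force: [-2.0, -0.2, 8.4]
width: 0.0339
gripper_force: 4.0
```

Call:
{"op": "drive_tool", "data": {
  "deltas": [
    {"linear":[0,0,4],"twist":0,"claw":0.4},
    {"linear":[0,0,8],"twist":0,"claw":0.4},
    {"linear":[-2,8,8],"twist":0,"claw":0.4},
    {"linear":[-3.6,16,8],"twist":0,"claw":0.4},
    {"linear":[-3.6,16,5],"twist":0,"claw":0.4},
    {"linear":[-3.6,16,2],"twist":0,"claw":0.4},
    {"linear":[-3.6,16,0],"twist":0,"claw":0.4},
    {"linear":[-3.6,16,0],"twist":0,"claw":0.4},
    {"linear":[-3.6,16,0],"twist":0,"claw":0.4}
  ]
}}

```text
clock: 10.58
position: [0.5538, 0.0366, 0.0638]
ee_rot: [0.0, 0.628, 0.778, -0.0]
contact_force: [-2.2, 0.1, 7.1]
width: 0.034
gripper_force: 3.8
```

Call:
{"op": "drive_tool", "data": {
  "deltas": [
    {"linear":[0.4,-2,0],"twist":0,"claw":0.4},
    {"linear":[1.3,-6,0],"twist":0,"claw":0.4},
    {"linear":[2.2,-10,0],"twist":0,"claw":0.4},
    {"linear":[3.3,-15,0],"twist":0,"claw":0.4},
    {"linear":[4.4,-20,0],"twist":0,"claw":0.4},
    {"linear":[5.5,-25,0],"twist":0,"claw":0.4},
    {"linear":[6.6,-30,0],"twist":0,"claw":0.4},
    {"linear":[7.3,-33,0],"twist":0,"claw":0.4},
    {"linear":[7.8,-35,0],"twist":0,"claw":0.4},
    {"linear":[7.8,-35,0],"twist":0,"claw":0.4},
    {"linear":[7.8,-35,0],"twist":0,"claw":0.4}
  ]
}}

```text
clock: 11.5
position: [0.562, 0.001, 0.064]
ee_rot: [0.001, 0.628, 0.778, -0.0]
contact_force: [-2.4, -1.0, 7.8]
width: 0.0344
gripper_force: 3.8
```

Call:
{"op": "drive_tool", "data": {
  "deltas": [
    {"linear":[0,0,4],"twist":0,"claw":0.4},
    {"linear":[0,0,8],"twist":0,"claw":0.4},
    {"linear":[-2,8.5,8],"twist":0,"claw":0.4},
    {"linear":[-3.8,17,8],"twist":0,"claw":0.4},
    {"linear":[-3.8,17,8],"twist":0,"claw":0.4},
    {"linear":[-3.8,17,8],"twist":0,"claw":0.4}
  ]
}}

```text
clock: 12.0
position: [0.5574, 0.0195, 0.0709]
ee_rot: [-0.0, 0.628, 0.778, -0.0]
contact_force: [-0.5, -0.1, -0.1]
width: 0.0341
gripper_force: 0.0
```

```bash
python3 - <<'E'
from h import *
b=wshell();cv2.imwrite('pics/w5.png',b[:,:,::-1])
E
```

```text
wrist shell ctr [0.5602 0.0086 0.029 ] len 0.1223 ang 13.1 cols 159 399 tcp [0.5574 0.0195 0.0709]
tape frame x,y mm 12.3 51.2
```

Call:
{"op": "drive_tool", "data": {
  "deltas": [
    {"linear":[0.3,-1.5,-4],"twist":0,"claw":0.4},
    {"linear":[0.3,-1.5,-7],"twist":0,"claw":0.4},
    {"linear":[0.3,-1.5,-8],"twist":0,"claw":0.4},
    {"linear":[0.3,-1.5,-8],"twist":0,"claw":0.4},
    {"linear":[0.3,-1.5,-8],"twist":0,"claw":0.4}
  ]
}}

```text
clock: 12.47
position: [0.5585, 0.0167, 0.064]
ee_rot: [0.0, 0.628, 0.778, 0.0]
contact_force: [-2.7, 0.1, 8.2]
width: 0.0343
gripper_force: 3.7
```

Call:
{"op": "drive_tool", "data": {
  "deltas": [
    {"linear":[0.4,-2,0],"twist":0,"claw":0.4},
    {"linear":[1.3,-6,0],"twist":0,"claw":0.4},
    {"linear":[2.2,-10,0],"twist":0,"claw":0.4},
    {"linear":[3.3,-15,0],"twist":0,"claw":0.4},
    {"linear":[4.4,-20,0],"twist":0,"claw":0.4},
    {"linear":[5.5,-25,0],"twist":0,"claw":0.4},
    {"linear":[6.6,-30,0],"twist":0,"claw":0.4},
    {"linear":[7.3,-33,0],"twist":0,"claw":0.4},
    {"linear":[7.8,-35,0],"twist":0,"claw":0.4},
    {"linear":[7.8,-35,0],"twist":0,"claw":0.4},
    {"linear":[7.8,-35,0],"twist":0,"claw":0.4}
  ]
}}

```text
clock: 13.38
position: [0.5666, -0.0187, 0.0638]
ee_rot: [0.001, 0.629, 0.778, 0.0]
contact_force: [-1.2, -1.0, 5.8]
width: 0.0343
gripper_force: 2.8
```

Call:
{"op": "drive_tool", "data": {
  "deltas": [
    {"linear":[0,0,4],"twist":0,"claw":0.4},
    {"linear":[0,0,8],"twist":0,"claw":0.4},
    {"linear":[-2,8,8],"twist":0,"claw":0.4},
    {"linear":[-3.8,17,8],"twist":0,"claw":0.4},
    {"linear":[-3.8,17,5],"twist":0,"claw":0.4},
    {"linear":[-3.8,17,2],"twist":0,"claw":0.4},
    {"linear":[-3.8,17,0],"twist":0,"claw":0.4},
    {"linear":[-3.8,17,0],"twist":0,"claw":0.4},
    {"linear":[-3.8,17,0],"twist":0,"claw":0.4}
  ]
}}

```text
clock: 14.13
position: [0.5621, -0.0009, 0.064]
ee_rot: [0.0, 0.628, 0.778, -0.0]
contact_force: [-2.7, -1.0, 8.5]
width: 0.034
gripper_force: 4.0
```

Call:
{"op": "drive_tool", "data": {
  "deltas": [
    {"linear":[0.4,-2,0],"twist":0,"claw":0.4},
    {"linear":[1.3,-6,0],"twist":0,"claw":0.4},
    {"linear":[2.2,-10,0],"twist":0,"claw":0.4},
    {"linear":[3.3,-15,0],"twist":0,"claw":0.4},
    {"linear":[4.4,-20,0],"twist":0,"claw":0.4},
    {"linear":[5.5,-25,0],"twist":0,"claw":0.4},
    {"linear":[6.6,-30,0],"twist":0,"claw":0.4},
    {"linear":[7.3,-33,0],"twist":0,"claw":0.4},
    {"linear":[7.8,-35,0],"twist":0,"claw":0.4},
    {"linear":[7.8,-35,0],"twist":0,"claw":0.4},
    {"linear":[7.8,-35,0],"twist":0,"claw":0.4}
  ]
}}

```text
clock: 15.05
position: [0.5702, -0.0365, 0.0638]
ee_rot: [0.001, 0.628, 0.778, -0.0]
contact_force: [-2.2, -1.6, 6.4]
width: 0.0345
gripper_force: 3.3
```

Call:
{"op": "drive_tool", "data": {
  "deltas": [
    {"linear":[0,0,4],"twist":0,"claw":0.4},
    {"linear":[0,0,8],"twist":0,"claw":0.4},
    {"linear":[-2,8,8],"twist":0,"claw":0.4},
    {"linear":[-3.6,16,8],"twist":0,"claw":0.4},
    {"linear":[-3.6,16,8],"twist":0,"claw":0.4},
    {"linear":[-3.6,16,8],"twist":0,"claw":0.4}
  ]
}}

```text
clock: 15.55
position: [0.5659, -0.0189, 0.071]
ee_rot: [-0.0, 0.628, 0.778, -0.0]
contact_force: [-0.2, 0.1, -0.1]
width: 0.0343
gripper_force: 0.0
```

```bash
python3 - <<'E'
from h import *
b=wshell();a=eyes.get_image('scene')
cv2.imwrite('pics/w6.png',np.hstack([a[130:340,140:420],cv2.resize(b,(280,210))])[:,:,::-1])
E
```

```text
wrist shell ctr [ 0.5689 -0.0271  0.029 ] len 0.1213 ang 13.0 cols 161 400 tcp [ 0.5659 -0.0189  0.071 ]
tape frame x,y mm 15.0 14.6
```

View pics/w6.png

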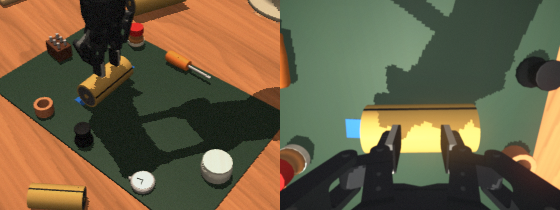

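Remaining distance is 14.6 mm, so the finger stroke is about 29 mm. After that I'll lift clear and check from the top camera.

Call:
{"op": "drive_tool", "data": {
  "deltas": [
    {"linear":[0,0,-4],"twist":0,"claw":0.4},
    {"linear":[0,0,-7],"twist":0,"claw":0.4},
    {"linear":[0,0,-8],"twist":0,"claw":0.4},
    {"linear":[0,0,-8],"twist":0,"claw":0.4},
    {"linear":[0,0,-8],"twist":0,"claw":0.4}
  ]
}}

```text
clock: 16.07
position: [0.5667, -0.0203, 0.064]
ee_rot: [0.0, 0.628, 0.778, 0.0]
contact_force: [-0.7, 0.8, 7.0]
width: 0.0342
gripper_force: 3.7
```

Call:
{"op": "drive_tool", "data": {
  "deltas": [
    {"linear":[0.4,-2,0],"twist":0,"claw":0.4},
    {"linear":[1.3,-6,0],"twist":0,"claw":0.4},
    {"linear":[2.2,-10,0],"twist":0,"claw":0.4},
    {"linear":[3.3,-15,0],"twist":0,"claw":0.4},
    {"linear":[4.4,-20,0],"twist":0,"claw":0.4},
    {"linear":[5.4,-24,0],"twist":0,"claw":0.4},
    {"linear":[6,-27,0],"twist":0,"claw":0.4},
    {"linear":[6.3,-28,0],"twist":0,"claw":0.4},
    {"linear":[6.3,-28,0],"twist":0,"claw":0.4},
    {"linear":[6.3,-28,0],"twist":0,"claw":0.4},
    {"linear":[6.3,-28,0],"twist":0,"claw":0.4}
  ]
}}

```text
clock: 16.98
position: [0.5731, -0.0485, 0.064]
ee_rot: [0.001, 0.628, 0.778, 0.0]
contact_force: [-1.6, -0.9, 6.1]
width: 0.0334
gripper_force: 3.4
```

Call:
{"op": "drive_tool", "data": {
  "deltas": [
    {"linear":[0,0,4],"twist":0,"claw":0.4},
    {"linear":[0,0,12],"twist":0,"claw":0.4},
    {"linear":[0,0,30],"twist":0,"claw":0.4},
    {"linear":[0,30,60],"twist":0,"claw":0.4},
    {"linear":[-5,70,80],"twist":0,"claw":0.4},
    {"linear":[-10,110,80],"twist":0,"claw":0.4},
    {"linear":[-15,150,80],"twist":0,"claw":0.4},
    {"linear":[-20,190,80],"twist":0,"claw":0.4},
    {"linear":[-20,225,80],"twist":0,"claw":0.4},
    {"linear":[-20,250,80],"twist":0,"claw":0.4},
    {"linear":[-20,250,80],"twist":0,"claw":0.4},
    {"linear":[-20,250,80],"twist":0,"claw":0.4}
  ]
}}

```text
clock: 17.98
position: [0.5524, 0.2033, 0.1433]
ee_rot: [0.0, 0.627, 0.779, -0.0]
contact_force: [-0.4, -1.1, -0.1]
width: 0.034
gripper_force: 0.0
```

```bash
python3 - <<'E'
from h import *
im,w=shell();cv2.imwrite('pics/t7.png',cv2.resize(np.ascontiguousarray(im[90:300,160:420]),None,fx=2.5,fy=2.5))
w=cv2.morphologyEx(w,cv2.MORPH_CLOSE,np.ones((5,5)))
c=max(cv2.findContours(w,0,2)[0],key=cv2.contourArea);r=cv2.minAreaRect(c)
P=np.array([ray('top',p,.029) for p in cv2.boxPoints(r)]);ctr=P.mean(0)
print(r,ctr.round(4),[np.linalg.norm(P[i+1]-P[i]).round(4) for i in(0,1)])
T=np.array([.5565,-.044]);U=np.array([.9863,.1652]);W=np.array([-.1652,.9863]);d=ctr[:2]-T
print('tape x,y',1e3*d@U,1e3*d@W,sensors.get_state()['clock'])
E
```

```text
((318.143798828125, 184.14637756347656), (49.320796966552734, 21.886423110961914), 75.25643920898438) [ 0.5726 -0.0402  0.029 ] [np.float64(0.0511), np.float64(0.1151)]
tape x,y 16.50677713358857 1.0959627947705664 18.0333
```

View pics/t7.png

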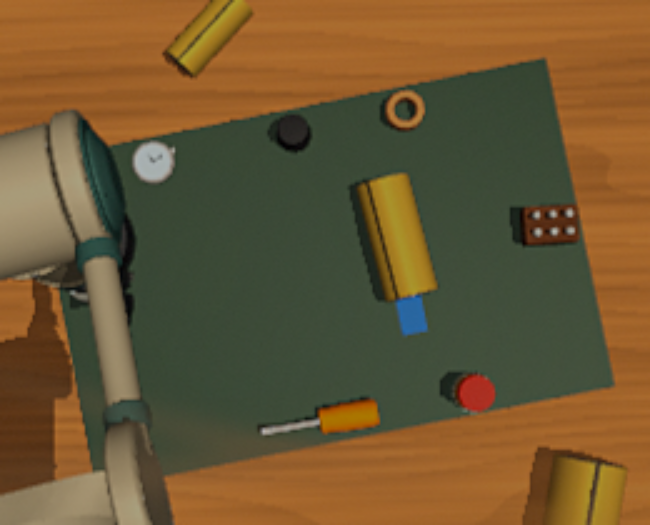

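The shell lies on the tape, about 1 mm off its centre line, 16 mm off lengthwise and roughly 4° off parallel. The loupe, watch, holder, jar, driver and cutter block look unmoved. The tin is hidden under the arm, but the gripper is well above it.

```bash
python3 -c "
from rig import manip;print(manip.sign_off())"
```

```text
the job is handed in; nothing more can be done
None
```

I rolled the shell onto the tape and handed the job in at about 18 s; no verdict came back. The last top view put it about 1 mm off the tape's centre line, 16 mm off lengthwise and 4° off parallel, with the hand clear and the visible bystanders unmoved (the tin was hidden behind the arm).

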